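Stand a plate in the bench gauge and hold the probe on it

ROBOT

A 6-joint arm with a two-finger parallel gripper is mounted at the origin on the work surface. World frame = base frame: x ahead of the robot, y to its left, z up, the work surface at z = 0. Lengths are in mm, angles in rad, forces in N, time in s.
With the tool pointing down it reaches from about 250 to 775 mm from the base axis. Payload 8.9 kg.
Tool frame: the origin (TCP) lies midway between the tips of the shut fingers; the grasp point (between the pads) lies 19 mm behind it; z points along the fingers, y is the line along which they close (so a half turn about z gives the same grasp; the last joint's range is limited). The gripper opens to 85 mm and grips with 20 to 120 N. Pads are 22 mm wide; open, the fingers measure 114 mm over their backs; the gripper's body (76 mm by 85 mm) begins 54 mm behind the grasp point. The pads swing forward as they close: fully open they stand 13 mm farther back than shut.
Start: joints at [-1.423, 0.291, -0.153, 1.127, 0, 1.431], TCP at [148.516, -503.554, 231.305] pointing down, gripper open.
Joint ranges: [-2.52, 2.52], [-0.91, 1.74], [-1.3, 1.37], [-1.96, 2.02], [-1.52, 1.47], [-3.14, 3.14]. Speed limits (rad/s): [2.22, 2.22, 2.79, 3.14, 3.14, 3.14].

INTERFACE

Orientations are given as a rotation vector (axis times angle).
In Python, from plant import manip, eyes gives the robot as it stands.
- The arm moves only by the tool move_arm, never from a script. Its argument "increments" is a list of rows, each a list of 6 numbers: the shift along the world's x, y, z normalised to -1 to 1, where 1 is 0.2 m, then the turn, a rotation vector about the world's x, y, z normalised to -1 to 1, where 1 is pi rad. In form: [[dx, dy, dz, rx, ry, rz], ...]. A call has 1 to 8 rows; each row shifts and turns the commanded pose from where the row before left it; what a row does not reach is not made up. A row lasts 1/12 s, in which the tool goes at most 41.7 mm and 7.16 degrees, less where a joint would pass 70% of its speed; a pose out of reach is approached as far as the arm can. A call with a number of a shift or a turn outside -1 to 1 is refused whole. A call with a gripper value outside its range is refused whole. "grip" is the closure, from -1 (fully open) to 1 (shut), set as the call begins (left out, the last holds). The fingers move at their own pace and stop on an object; "newtons" is the grip in N (left out, the last holds). Time passes only in rows, so rows that do not move let the fingers close. It gives the time, the measured TCP pose, the force, the opening and the grip force at its end, in the units of the state.
- manip.get_state(): the state, without advancing time (a new reading comes with each control period).
- eyes.grab_frame(name): name is "side" or "top" or "wrist"; returns a dict with "image" (400x640x3 uint8, red, green, blue), "intrinsics" (3x3 intrinsics, pixels), "k1" (the pictures are not rectified: a ray, as slopes to the right and down, at radius r is drawn at 1 + k1 r^2 times it, then the intrinsics apply), "origin" and "rotation" of the camera in the world. Camera axes: x right, y down, z forward; pixel columns grow to the right and rows downward; lengths in mm; the calibration is good to about 2 mm. A picture is of the moment at which its call begins. There is no depth.
- manip.hand_in(): hands the job in; it is judged then, once.
The state is a dict: "time": time; "joint_pos": joint angles; "dq": joint speeds; "joint_torque": joint torques, N m; "position": TCP position; "eef_rot": TCP orientation; "wrist_force": force on the tool from outside, world axes, zero at the start; "ft_torque": the same for the moment, N m; "width": opening from 0.0 (shut) to 1.0 (fully open); "finger_force": force on a finger pad.
Only numpy, scipy, OpenCV 4.12 (cv2) and the standard library are available. Lean on these libraries where they do the work, as an engineer would, in place of code of your own. Each camera call takes 0.05 s, during which the arm holds its last target. There are 200 camera calls.

TASK

Take the aluminium plate from the sloping rest and stand it upright on its long thin edge on the bed of the bench gauge, between the brass-tipped sprung nose and the blue rail, parallel to the rail and at the middle of its length, and let go of it there. Then push the red spring-return handle towards the rail, so that the nose presses the plate flat against the rail, until the nose is pushed half-way in (white pointer in the middle of the green band), and finish while still holding the handle there, since it springs back when released; touch only the handle at the end. Leave the other things on the table where they are.

Things in the scene. Friction and masses are not known exactly. Their poses are not given: they have to be found in the camera images.
- plate: loose aluminium plate, 120 x 80 x 18 mm, about 0.45 kg (varies), dark round marks on both faces. Origin at its centre; x through the thickness, y along the 120 mm, z along the 80 mm. At the start it leans on the rest, 35 degrees from vertical, upper long edge towards the robot, z pointing up the slope. Standing, z is vertical (either end up) and its centre 40 mm above the bed.
- rest: fixed sloping rest, base 100 x 140 x 12 mm, origin under its centre, +x down-slope (away from the robot). Two narrow black cheeks, 84 mm apart inside, carry the plate's ends from its lower edge to 20 mm past its middle, with toes under the lower edge; between them it is open, so a finger fits under the plate's middle. The plate's centre starts 120 mm above the origin.
- gauge: fixed bench gauge. Origin on the table below the middle of the blue rail's working face; x = the way the handle is pushed (from the robot to the rail), z up. Smooth steel bed x -230 to +30 mm, 150 mm wide, top 15 mm above the table. Rail face at x = 0, 140 mm long, 22 mm high above the bed; plate flat against it: centre at x = -9 mm. Grey handle block at rest x -175 to -115 mm, 46 wide, 27 high.
- rail_face (a point): middle of the foot of the rail's working face, on the bed's top, 15 mm above the table
- handle_pad (a point): middle of the robot-side face of the upright red handle paddle, 50 mm above the bed, moving with the handle; at rest at x = -175 mm in the gauge's frame. The paddle is 12 mm thick in x, 40 mm wide, its top 70 mm above the bed; its robot side is clear down to the bed, its rail side down to 27 mm above it.
- nose_tip (a point): tip of the brass nose, 17 mm in diameter, its axis 14 mm above the bed; at rest at x = -75.5 mm in the gauge's frame. It moves with the handle and is pushed back into it against its own spring.
- handle (a joint): travel of the handle towards the rail, m, 0 at rest to 0.085. Its return spring pushes back with 1.2 N at rest, 40 N/m more with travel. With the plate flat against the rail the nose touches it at 0.0575 travel and is half in at about 0.0655.
- nose (a joint): how far the nose is pushed into the handle block, m, 0 (out) to 0.016 (end stop); half-way is 0.008. Spring 1.4 N when out, 700 N/m more with travel. The white pointer on the block's top stands over a green band from 0.004 to 0.012, red on both sides.
- ring_gauge: loose steel ring, 56 mm across, 22 mm high; leave alone. Origin under its centre
- v_block: loose steel V-block, 45 x 60 x 38 mm; leave alone. Origin under its centre
- master: loose steel cylinder, 60 mm across, 60 mm high; leave alone. Origin under its centre
- cleaner: loose closed white bottle, 56 mm across, 150 mm high; leave alone. Origin under its centre
- plug_gauge: loose steel plug gauge, 34 mm across, 75 mm high; leave alone. Origin under its centre
- driver: loose screwdriver lying on the table, blue handle; leave alone
Mind the look-alikes: they are no part of the job. Of the things shaped like the plate, the aluminium one is meant.

How it is judged:
By the outcome, as a careful person would: the job done as asked, in the order asked, and still so for the second after the job is handed in, while the arm keeps its last pose, push and grip.
It also fails if it takes over 56 s, if anything falls off the work surface, if the arm or the gripper's body presses on something with over 40 N, if the wrist force passes 120 N, or if a joint passes its speed limit or range.

## Working session

There is one attempt and no reset: what is moved stays moved. The work goes in short steps, Python scripts to look and compute and a tool call to move; the robot and the scene stay as the last step left them, time stands still between calls to the robot, and variables do not carry over. Pictures are saved under pics/ and viewed, at most 10 in all, crops included, and the job is handed in when it is done.

Besides the shell and the picture viewer there is one more tool, called by a JSON object that holds its "name" and its "arguments". move_arm: Moves the arm, as the interface text tells. Scaled input: -1 to 1 covers 0.2 m each way for a shift and pi rad each way for a turn. Its arguments: {"type":"object","properties":{"increments":{"type":"array","items":{"type":"array","items":{"type":"number"}}},"grip":{"type":"number"},"newtons":{"type":"number"}},"required":["increments"]}

```bash
ls; mkdir -p pics
cat > h.py <<'E'
import numpy as np, cv2, pickle
from plant import manip, eyes
def grab(n,tag):
    f=eyes.grab_frame(n); cv2.imwrite(f'pics/{tag}.png',f['image'][:,:,::-1]); pickle.dump(f,open(f'pics/{tag}.pkl','wb')); return f
def load(tag): return pickle.load(open(f'pics/{tag}.pkl','rb'))
def ray(f,uv):
    K=np.array(f['intrinsics'],float); k=f['k1']
    p=cv2.undistortPoints(np.array([[uv]],float),K,np.array([k,0,0,0,0.]))[0,0]
    d=np.array(f['rotation'])@np.array([p[0],p[1],1]); return np.array(f['origin'],float),d/np.linalg.norm(d)
def onz(f,uv,z):
    o,d=ray(f,uv); return o+d*(z-o[2])/d[2]
def tri(f1,u1,f2,u2):
    o1,d1=ray(f1,u1);o2,d2=ray(f2,u2)
    s=np.linalg.lstsq(np.c_[d1,-d2],o2-o1,rcond=None)[0]
    a=o1+s[0]*d1;b=o2+s[1]*d2; return (a+b)/2,np.linalg.norm(a-b)
def proj(f,P):
    R=np.array(f['rotation']);q=R.T@(np.array(P,float)-f['origin']);p=q[:2]/q[2];p=p*(1+f['k1']*(p@p))
    K=np.array(f['intrinsics']);return K[:2,:2]@p+K[:2,2]
E
python3 - <<'E'
from h import *
for n in('top','side'):
    f=grab(n,n+'0'); print(n,f['origin'],f['rotation'],f['intrinsics'],f['k1'])
a=cv2.imread('pics/top0.png');b=cv2.imread('pics/side0.png')
print(manip.get_state())
E
```

```text
pics
top [ 265.52606073  -28.14800868 1806.24877232] [-2.11280301  2.14775905 -0.18441336] [[452.53105455   0.         324.71299272]
 [  0.         452.53105455 197.15528198]
 [  0.           0.           1.        ]] -0.054795767010908235
side [ 436.70402982 -848.16427332 1025.49063788] [-2.41235238  0.20537881 -0.07379106] [[416.89401785   0.         324.49703713]
 [  0.         416.89401785 198.12001572]
 [  0.           0.           1.        ]] -0.03805312160169879
{'time': 0.1, 'joint_pos': array([-1.42331581e+00,  2.91224681e-01, -1.54022250e-01,  1.12672376e+00,
        2.20951790e-06,  1.43151214e+00]), 'dq': array([ 0.00049276, -0.00061124,  0.00182392, -0.00089065,  0.00059825,
        0.0014367 ]), 'joint_torque': array([ 1.65164485e-03, -5.37976170e+01,  3.31919718e+01,  9.25614964e-03,
       -1.51145141e-04,  4.40449895e-06]), 'position': array([ 148.45121189, -503.16948096,  230.8000351 ]), 'eef_rot': array([-3.10819241e+00, -4.48739294e-01,  4.08760318e-06]), 'wrist_force': array([-0.1546128 ,  0.28184881, -0.48981301]), 'ft_torque': array([0.00159927, 0.03162527, 0.0215723 ]), 'finger_force': 0.0, 'width': 0.9978048737799652}
```

```bash
sed -i "s/np.array(f\['rotation'\])/cv2.Rodrigues(np.array(f['rotation'],float))[0]/g" h.py
```

```text
(no output)
```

View pics/top0.png

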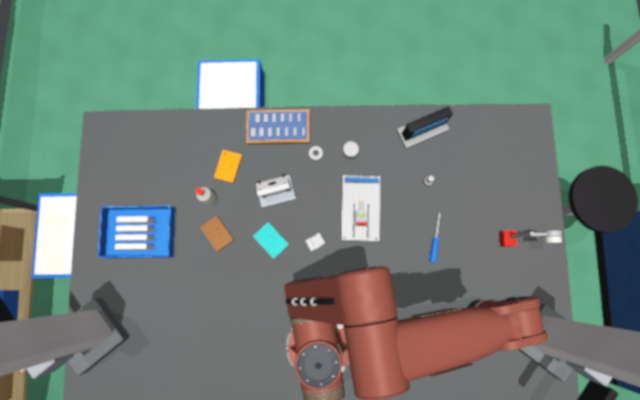

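View pics/side0.png

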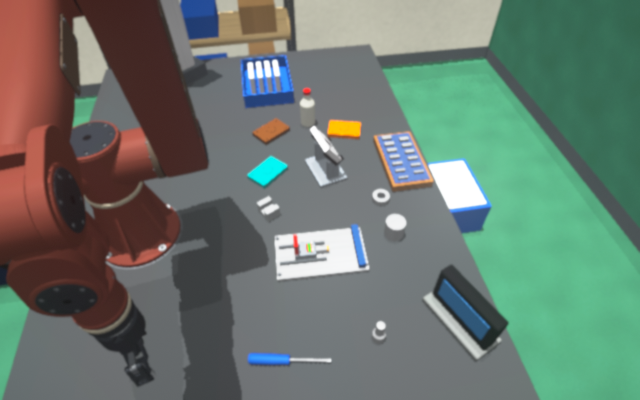

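Plate-shaped things in the top view: orange (228,166), brown (216,233), cyan (270,240), all lying flat, and a grey metal one leaning on the rest (275,188). The grey one fits: bare aluminium, on the sloping rest. The gauge is at (361,208), with its blue rail at (361,180). I'll confirm with one enlarged crop.

Run:
```python
from h import *
a=cv2.imread('pics/top0.png')[165:250,245:390];b=cv2.imread('pics/side0.png')[120:285,260:385]
A=cv2.resize(a,(435*1,255),interpolation=3);b=cv2.resize(b,(364,480),interpolation=3)
c=np.zeros((480,800,3),np.uint8);c[:255,:435]=A;c[:,436:]=b;cv2.imwrite('pics/crop0.png',c)
t=load('top0');s=load('side0')
print('plate top',onz(t,(275,183),150),'gauge rail',onz(t,(361,180),37),'paddle',onz(t,(361,219),80), onz(t,(343,240),15),onz(t,(380,240),15))
for n in('top0','side0'):
  f=load(n);print(f['origin'])
```

```text
plate top [612.63621812 155.84588081 150.        ] gauge rail [ 642.81010176 -175.38938471   37.        ] paddle [ 480.58156535 -167.21526223   80.        ] [406.26244177 -98.78590094  15.        ] [ 403.73814146 -245.21518114   15.        ]
[ 265.52606073  -28.14800868 1806.24877232]
[ 436.70402982 -848.16427332 1025.49063788]
```

View pics/crop0.png

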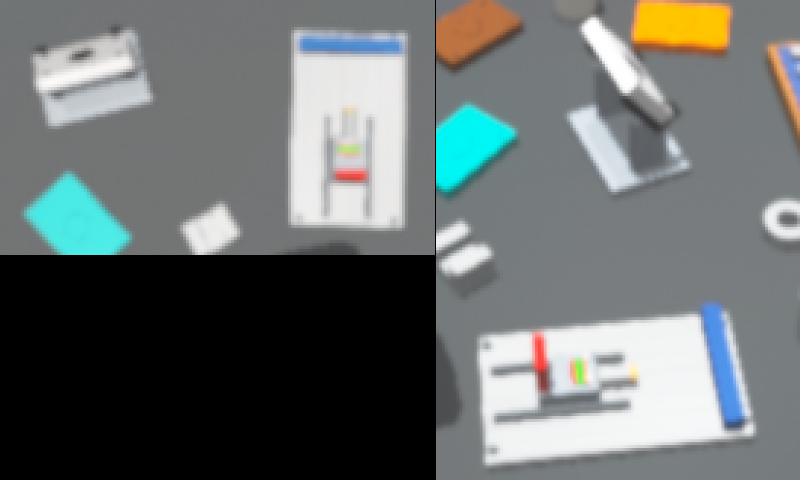

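The crop confirms it: the bare grey plate with a dark mark leans on the rest, with its upper edge towards the robot. The gauge's red paddle, green band and brass nose all show.

Run:
```python
from h import *
np.set_printoptions(precision=3,suppress=True)
w=grab('wrist','w0');s=manip.get_state();R=cv2.Rodrigues(s['eef_rot'])[0];Rc=cv2.Rodrigues(w['rotation'])[0]
print(R);print('cam in tool',R.T@(w['origin']-s['position']));print(R.T@Rc);print(w['intrinsics'],w['k1'])
t=load('top0');hsv=cv2.cvtColor(t['image'],cv2.COLOR_RGB2HSV)
for nm,(x0,x1,y0,y1),z in(('rail',(335,390,170,190),37),):
  m=np.zeros((400,640),np.uint8);m[y0:y1,x0:x1]=((hsv[y0:y1,x0:x1,1]>110)&(hsv[y0:y1,x0:x1,0]>95)&(hsv[y0:y1,x0:x1,0]<125))
  c=max(cv2.findContours(m,0,2)[0],key=cv2.contourArea);r=cv2.minAreaRect(c);print(nm,r);print(np.array([onz(t,p,z) for p in cv2.boxPoints(r)]))
```

```text
[[ 0.959  0.283 -0.   ]
 [ 0.283 -0.959  0.001]
 [ 0.    -0.001 -1.   ]]
cam in tool [  78.027   -0.38  -142.212]
[[-0.    -0.953 -0.302]
 [ 1.    -0.    -0.001]
 [ 0.001 -0.302  0.953]]
[[329.521   0.    324.135]
 [  0.    329.521 195.814]
 [  0.      0.      1.   ]] -0.05444986188478125
rail ((361.5, 179.5), (3.0, 31.0), 90.0)
[[ 651.969 -115.632   37.   ]
 [ 649.945 -239.693   37.   ]
 [ 637.685 -239.244   37.   ]
 [ 639.713 -115.331   37.   ]]
```

{"name": "move_arm", "arguments": {"increments": [[0.12,0.1165,0.009,0,0,0.0256],[0.12,0.1165,0.009,0,0,0.0256],[0.12,0.1165,0.009,0,0,0.0256],[0.12,0.1165,0.009,0,0,0.0256],[0.12,0.1165,0.009,0,0,0.0256],[0.12,0.1165,0.009,0,0,0.0256],[0.12,0.1165,0.009,0,0,0.0256],[0.12,0.1165,0.009,0,0,0.0256]]}}

```text
time: 0.82
position: [341.3, -315.7, 245.7]
eef_rot: [-2.805, -1.414, 0.0]
wrist_force: [1.4, -1.5, -0.1]
width: 1.005
finger_force: 0.0
```

{"name": "move_arm", "arguments": {"increments": [[0.12,0.1165,0.009,0,0,0.0256],[0.12,0.1165,0.009,0,0,0.0256],[0.12,0.1165,0.009,0,0,0.0256],[0.12,0.1165,0.009,0,0,0.0256],[0.12,0.1165,0.009,0,0,0.0256],[0.12,0.1165,0.009,0,0,0.0256],[0.12,0.1165,0.009,0,0,0.0256],[0.12,0.1165,0.009,0,0,0.0256]]}}

```text
time: 1.48
position: [533.4, -129.2, 260.0]
eef_rot: [-2.213, -2.229, 0.0]
wrist_force: [-0.0, -0.9, 0.0]
width: 1.0
finger_force: 0.0
```

{"name": "move_arm", "arguments": {"increments": [[0,0,0,0,0,0],[0,0,0,0,0,0]]}}

```text
time: 1.65
position: [533.2, -129.4, 259.6]
eef_rot: [-2.215, -2.227, 0.001]
wrist_force: [0.0, 0.2, -0.2]
width: 1.003
finger_force: 0.0
```

```bash
python3 -c "
from h import *
grab('wrist','wA')"
```

{"name": "move_arm", "arguments": {"increments": [[-0.03,0.15,0.05,0,0,0],[-0.03,0.15,0.05,0,0,0],[-0.03,0.15,0.05,0,0,0],[-0.03,0.15,0.05,0,0,0],[-0.03,0.15,0.05,0,0,0],[0,0,0,0,0,0],[0,0,0,0,0,0]]}}

```text
time: 2.28
position: [502.1, 19.3, 310.8]
eef_rot: [2.217, 2.224, 0.001]
wrist_force: [0.4, -0.9, -0.6]
width: 1.0
finger_force: 0.0
```

```bash
python3 -c "
from h import *
grab('wrist','wB')
a=cv2.imread('pics/wA.png');b=cv2.imread('pics/wB.png')
cv2.imwrite('pics/AB.png',cv2.resize(np.vstack([a[60:],b[100:]]),(0,0),fx=.9,fy=.9))"
```

```text
(no output)
```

View pics/AB.png

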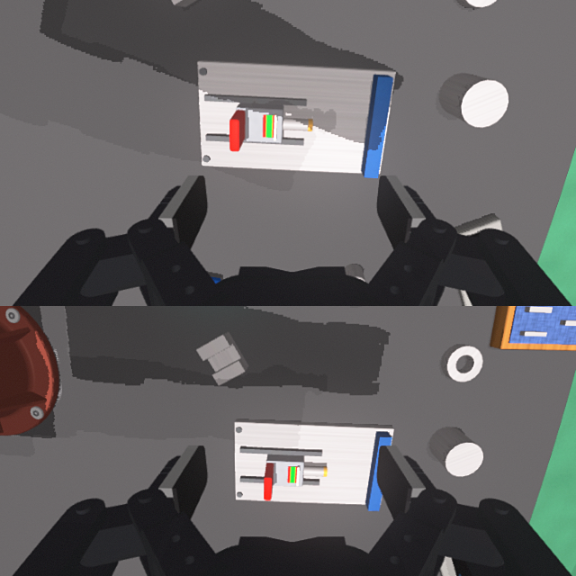

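The top half is view A: bed corners at about (198,62), (202,165) and (396,72), with the rail on the right and the paddle at (236,132). The lower half is view B, with the same corners at (235,423), (236,501) and (392,430). I'll triangulate these and move on to view the rest.

Run:
```python
from h import *
np.set_printoptions(precision=1,suppress=True)
A=load('wA');B=load('wB')
def sub(f,ps):
    g=cv2.cvtColor(f['image'],cv2.COLOR_RGB2GRAY)
    return cv2.cornerSubPix(g,np.array(ps,np.float32)[:,None],(5,5),(-1,-1),(3,50,.01))[:,0]
a0=[(x/.9,y/.9+60) for x,y in((198,62),(202,165),(396,72))];b0=[(x/.9,(y-306)/.9+100) for x,y in((235,423),(236,501),(392,430))]
a=sub(A,a0);b=sub(B,b0);print(a-a0,b-b0)
P=[tri(A,p,B,q) for p,q in zip(a,b)]
for p in P:print(*p)
for f,l in((A,a),(B,b)):
  Q=np.array([onz(f,p,15) for p in l]);print(Q,np.linalg.norm(Q[0]-Q[1]),np.linalg.norm(Q[0]-Q[2]))
  e=Q[2]-Q[0];yaw=np.arctan2(e[1],e[0]);x=np.array([np.cos(yaw),np.sin(yaw)]);y=np.array([-x[1],x[0]])
  m=(Q[0]+Q[1])[:2]/2;O=m+230*x;print('yaw',np.degrees(yaw),'O',O)
  for n,g in(('pad',(-175,0,65)),('nose',(-75.5,0,29)),('railL',(0,70,37)),('railR',(0,-70,37))):print(n,proj(f,[*(O+g[0]*x+g[1]*y),g[2]]))
  h=cv2.cvtColor(f['image'],cv2.COLOR_RGB2HSV)
  for nm,lo,hi in(('red',0,8),('blue',100,125)):
    mk=cv2.inRange(h,(lo,150,90),(hi,255,255));mk[320:]=0
    c=max(cv2.findContours(mk,0,2)[0],key=cv2.contourArea);print(nm,cv2.boundingRect(c),cv2.approxPolyDP(c,4,True)[:,0].tolist())
```

```text
Traceback (most recent call last):
cv2.error: OpenCV(4.12.0) :-1: error: (-5:Bad argument) in function 'cornerSubPix'
> Overload resolution failed:
>  - Layout of the output array corners is incompatible with cv::Mat
>  - Expected Ptr<cv::UMat> for argument 'corners'
```

{"name": "move_arm", "arguments": {"increments": [[0.02,-0.05,0.02,0,0,0],[0.02,0.15,0.02,0,0,0],[0.02,0.15,0.02,0,0,0],[0.02,0.15,0.02,0,0,0],[0,0.1,0,0,0,0],[0,0,0,0,0,0],[0,0,0,0,0,0]]}}

```text
time: 2.92
position: [519.0, 118.1, 325.6]
eef_rot: [-2.218, -2.224, 0.002]
wrist_force: [-0.5, -0.1, 0.2]
width: 0.999
finger_force: 0.0
```

```bash
python3 -c "
from h import *
grab('wrist','wC')"
```

{"name": "move_arm", "arguments": {"increments": [[-0.15,0,0,0,0,0],[-0.15,0,0,0,0,0],[-0.15,0.05,0,0,0,0],[-0.15,0.05,0,0,0,0],[0,0,0,0,0,0],[0,0,0,0,0,0]]}}

```text
time: 3.47
position: [398.0, 138.1, 326.5]
eef_rot: [2.219, 2.223, 0.001]
wrist_force: [0.8, -0.8, -0.4]
width: 1.001
finger_force: 0.0
```

```bash
python3 -c "
from h import *
grab('wrist','wD')
a=cv2.imread('pics/wC.png');b=cv2.imread('pics/wD.png')
cv2.imwrite('pics/CD.png',np.vstack([a[:300],b[:300]]))"
```

```text
(no output)
```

View pics/CD.png

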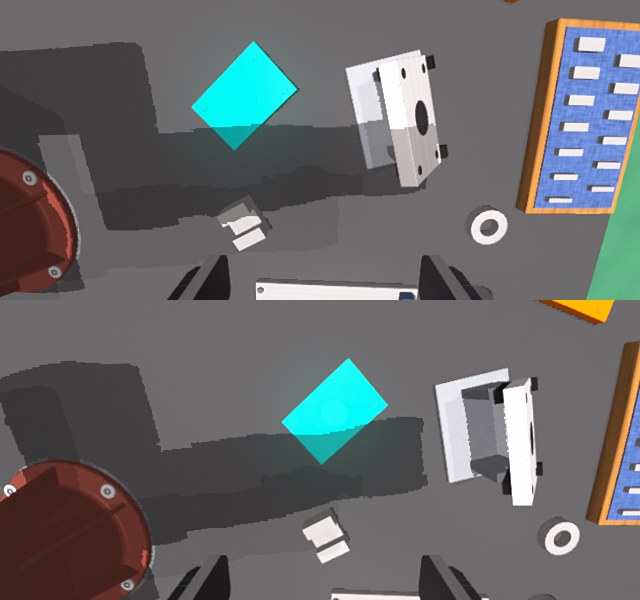

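View C has the plate at about (410,120): the thin upper edge is the strip on the left, and the face with the mark is on the right. Base corners are near (346,68) and (368,169). View D (offset 300 rows) has the plate at (520,140). I'll enlarge both for the corner picks.

```bash
sed -i '$a\
def sub(f,ps,w=5):\
    g=cv2.cvtColor(np.ascontiguousarray(f["image"]),cv2.COLOR_RGB2GRAY)\
    c=np.ascontiguousarray(np.array(ps,np.float32).reshape(-1,1,2))\
    return cv2.cornerSubPix(g,c.copy(),(w,w),(-1,-1),(3,50,.01)).reshape(-1,2)' h.py
python3 - <<'E'
from h import *
np.set_printoptions(precision=1,suppress=True)
a=cv2.imread('pics/wC.png')[40:200,340:450];b=cv2.imread('pics/wD.png')[60:220,430:550]
r=lambda x:cv2.resize(x,(0,0),fx=3.4,fy=3.4,interpolation=2)
cv2.imwrite('pics/CDz.png',np.hstack([r(a),r(b)]))
A=load('wA');B=load('wB')
a0=[(x/.9,y/.9+60) for x,y in((198,62),(202,165),(396,72))];b0=[(x/.9,(y-306)/.9+100) for x,y in((235,423),(236,501),(392,430))]
a=sub(A,a0);b=sub(B,b0);print(a-a0,b-b0)
P=[tri(A,p,B,q) for p,q in zip(a,b)]
for p in P:print(*p)
for f,l in((A,a),(B,b)):
  Q=np.array([onz(f,p,15) for p in l]);print(Q,np.linalg.norm(Q[0]-Q[1]),np.linalg.norm(Q[0]-Q[2]))
  e=Q[2]-Q[0];yaw=np.arctan2(e[1],e[0]);x=np.array([np.cos(yaw),np.sin(yaw)]);y=np.array([-x[1],x[0]])
  m=(Q[0]+Q[1])[:2]/2;O=m+230*x;print('yaw',np.degrees(yaw),'O',O)
  for n,g in(('pad',(-175,0,85)),('nose',(-75.5,0,29)),('railL',(0,70,37)),('railR',(0,-70,37))):print(n,proj(f,[*(O+g[0]*x+g[1]*y),g[2]]))
  h=cv2.cvtColor(np.ascontiguousarray(f['image']),cv2.COLOR_RGB2HSV)
  for nm,lo,hi in(('red',0,8),('blue',100,125)):
    mk=cv2.inRange(h,(lo,150,90),(hi,255,255));mk[320:]=0;mk[:,:200]=0;mk[:,450:]=0
    c=max(cv2.findContours(mk,0,2)[0],key=cv2.contourArea);print(nm,cv2.boundingRect(c),cv2.approxPolyDP(c,3,True)[:,0].tolist())
E
```

```text
[[-1.3 -0.8]
 [-0.9 -1.6]
 [-0.5 -0.1]] [[-0.7 -0.5]
 [-0.4 -2.7]
 [-2.2  0.8]]
[411.3 -91.4  17.8] 0.37967105127283846
[ 405.5 -234.1   20.6] 0.40571415511713865
[ 662.8 -102.8   23.5] 5.925090225768139
[[ 410.2  -91.7   15. ]
 [ 403.4 -236.9   15. ]
 [ 668.9 -103.9   15. ]] 145.36043632186568 259.0259848652183
yaw -2.6920796641352447 O [ 636.5 -175.1]
pad [254.  209.6]
nose [347.3 197.8]
railL [420.1 143.5]
railR [404.3 256.5]
red (255, 183, 16, 45) [[267, 183], [255, 194], [257, 227], [264, 227], [268, 217], [264, 192], [270, 192], [270, 213]]
blue (405, 145, 31, 113) [[432, 145], [419, 147], [413, 203], [420, 206], [417, 209], [423, 216], [419, 226], [408, 228], [405, 256], [419, 257], [435, 152]]
[[ 410.9  -92.5   15. ]
 [ 404.4 -238.3   15. ]
 [ 662.8 -106.4   15. ]] 145.9304279738965 252.2971121848026
yaw -3.1571187823507287 O [ 637.3 -178.1]
pad [293.3 303.9]
nose [363.8 284.2]
railL [422.8 246.4]
railR [408.7 328.5]
red (293, 275, 10, 41) [[302, 275], [297, 275], [293, 291], [296, 315], [300, 314], [302, 279], [300, 286], [296, 282]]
blue (410, 246, 25, 74) [[434, 246], [421, 249], [410, 319], [422, 317], [424, 309], [418, 296], [420, 259], [423, 254], [433, 254]]
```

View pics/CDz.png

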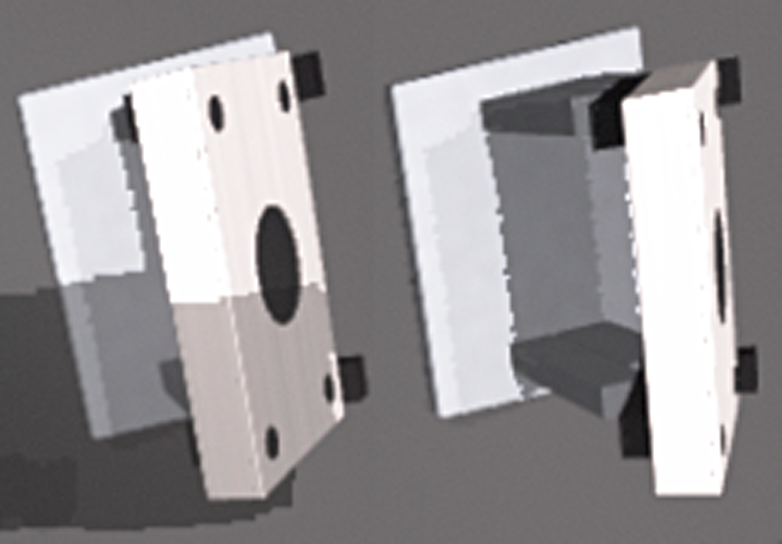

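In zoom C the thin-edge corners are (131,97), (192,65), (265,497) and (207,499), with the face mark at (278,265). In zoom D they are (626,98), (692,92), (720,495) and (656,495), with the mark at (720,265).

Run:
```python
from h import *
np.set_printoptions(precision=1,suppress=True)
C=load('wC');D=load('wD')
c0=[(340+x/3.4,40+y/3.4) for x,y in((131,97),(192,65),(265,497),(207,499),(278,265))]
d0=[(430+(x-374)/3.4,60+y/3.4) for x,y in((626,98),(692,92),(720,495),(656,495),(720,265))]
P=np.array([tri(C,p,D,q)[0] for p,q in zip(c0,d0)]);print(P,[round(tri(C,p,D,q)[1],1) for p,q in zip(c0,d0)])
n=P[1]-P[0]+P[2]-P[3];l=P[1]-P[2]+P[0]-P[3];print('thick',np.linalg.norm(n)/2,n/np.linalg.norm(n),'len',np.linalg.norm(l)/2,'yaw',np.degrees(np.arctan2(-l[0],l[1])))
E4=P[:4].mean(0);yaw=np.arctan2(-l[0],l[1]);X=np.array([np.cos(yaw),np.sin(yaw),0]);s,c=np.sin(np.radians(35)),np.cos(np.radians(35))
zp=-s*X+[0,0,c];xp=c*X+[0,0,s]
print('centre from edge',E4-40*zp,'from mark',P[4]-9*xp,'zp',zp,'xp',xp)
cb=sub(C,[(346.5,68.5),(367.9,168.5)]);db=sub(D,[(545-115,0)][:0] or [(435,85.5),(449,182)])
Q=[tri(C,p,D,q)[0] for p,q in zip(cb,db)];e=Q[0]-Q[1];print('base',Q,np.linalg.norm(e),np.degrees(np.arctan2(-e[0],e[1])))
A=load('wA');B=load('wB')
a=[(419,147),(405,256)]
Z=[onz(A,p,37) for p in a];e=Z[0]-Z[1];print('rail',Z,np.linalg.norm(e),np.degrees(np.arctan2(-e[0],e[1])),sum(Z)/2,'tri L',tri(A,a[0],B,(421,249)))
```

```text
[[569.4 219.  145.8]
 [583.  223.7 155.8]
 [611.7 107.4 156.4]
 [596.9 104.3 147.8]
 [619.1 171.6 124.3]] [np.float64(3.8), np.float64(1.9), np.float64(0.6), np.float64(0.5), np.float64(0.7)]
thick 17.415622490132353 [0.8 0.2 0.5] len 118.90775720023322 yaw 13.671770724304464
centre from edge [612.6 169.  118.7] from mark [612.  169.8 119.2] zp [-0.6 -0.1  0.8] xp [0.8 0.2 0.6]
base [array([545.8, 226.2,  10.4]), array([580.5,  91.2,   8.3])] 139.41097510995863 14.424618496765081
rail [array([ 639. , -109.1,   37. ]), array([ 634. , -244.3,   37. ])] 135.25981579193962 -2.101507252008546 [ 636.5 -176.7   37. ] tri L (array([ 636.3, -107.8,   45.8]), np.float64(0.35333835031080274))
```

```bash
cat >> h.py <<'E'
from scipy.spatial.transform import Rotation as Ro
def delta(p,Rt,n):
    s=manip.get_state();d=(np.array(p)-s['position'])/200/n
    r=(Ro.from_matrix(Rt)*Ro.from_rotvec(s['eef_rot']).inv()).as_rotvec()/np.pi/n
    print('per row',np.round(d,4),np.round(r,4),'total mm',np.round(d*200*n,1),'deg',np.round(np.degrees(r*np.pi*n),1))
def frame(yaw,tilt):  # tool y along yaw dir, z down tilted away
    y,t=np.radians(yaw),np.radians(tilt);X=np.array([np.cos(y),np.sin(y),0]);Z=np.array([0,0,1.])
    tz=np.sin(t)*X-np.cos(t)*Z;ty=np.cos(t)*X+np.sin(t)*Z;return np.c_[np.cross(ty,tz),ty,tz]
PC=np.array([612.3,169.4,119.3]);GO=np.array([636.7,-176.,0]);GY=-2.6
E
python3 -c "
from h import *
R=frame(14,35);zp=-R[:,2];print(zp, PC+95*zp,PC-5*zp)
delta(PC+95*zp,R,8);print(manip.get_state()['joint_pos'])"
```

```text
[-0.55653876 -0.1387607   0.81915204] [559.42881734 156.21773362 197.11944421] [615.08269382 170.09380349 115.20423978]
per row [ 0.1003  0.0113 -0.0808] [ 0.003  -0.0241  0.0094] total mm [ 160.5   18.1 -129.3] deg [  4.3 -34.8  13.5]
[ 1.60065674e-01  5.31486829e-02 -1.96256825e-01  1.32030966e+00
 -4.43689160e-04  1.72944997e+00]
```

{"name": "move_arm", "arguments": {"increments": [[0.1,0.011,-0.08,0.003,-0.0241,0.0094],[0.1,0.011,-0.08,0.003,-0.0241,0.0094],[0.1,0.011,-0.08,0.003,-0.0241,0.0094],[0.1,0.011,-0.08,0.003,-0.0241,0.0094],[0.1,0.011,-0.08,0.003,-0.0241,0.0094],[0.1,0.011,-0.08,0.003,-0.0241,0.0094],[0.1,0.011,-0.08,0.003,-0.0241,0.0094],[0.1,0.011,-0.08,0.003,-0.0241,0.0094]]}}

```text
time: 4.18
position: [560.5, 155.4, 198.3]
eef_rot: [1.65, 2.117, 0.669]
wrist_force: [1.2, -0.1, -0.7]
width: 0.997
finger_force: 0.0
```

{"name": "move_arm", "arguments": {"increments": [[0,0,0,0,0,0],[0,0,0,0,0,0]]}}

```text
time: 4.35
position: [557.3, 155.2, 196.0]
eef_rot: [1.66, 2.123, 0.659]
wrist_force: [0.3, -0.2, 0.7]
width: 1.003
finger_force: 0.0
```

```bash
python3 -c "
from h import *
R=frame(14,35);zp=-R[:,2]
delta(PC+95*zp,R,1);delta(PC-5*zp,R,6);f=grab('wrist','wE')"
```

```text
per row [0.0108 0.0053 0.0058] [ 0.0006 -0.0027  0.0003] total mm [2.2 1.1 1.2] deg [ 0.1 -0.5  0.1]
per row [ 0.0482  0.0125 -0.0673] [ 0.0001 -0.0005  0.0001] total mm [ 57.8  14.9 -80.8] deg [ 0.1 -0.5  0.1]
```

View pics/wE.png

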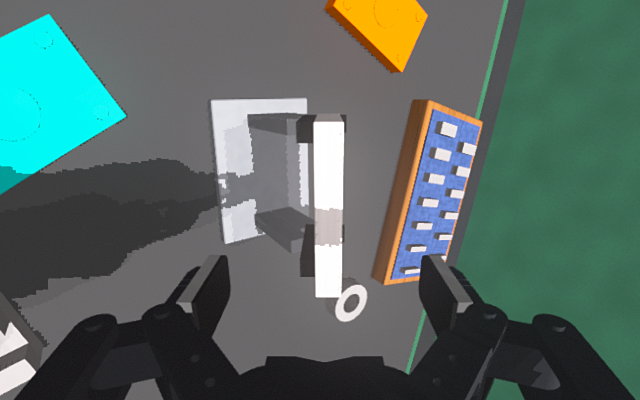

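View E has the plate's thin edge as an upright strip at u 314–344, v 118–297, centred at (329,208) and parallel to the fingers. I'll check it against the prediction.

```bash
python3 -c "
from h import *
f=load('wE');R=frame(14,35);zp=-R[:,2]
for y in(-60,0,60):
  for x in (-9,9): print(proj(f,PC+40*zp+y*R[:,0]+x*R[:,1]))"
```

```text
[315.25020179 297.65202162]
[341.00343815 297.7637146 ]
[314.29666983 217.64017574]
[342.39424273 217.70198725]
[313.24521547 122.23887504]
[343.89469618 122.22810951]
```

The prediction agrees to about 1 mm, so I'll go in and grip.

{"name": "move_arm", "arguments": {"increments": [[0.048,0.0125,-0.067,0,-0.0005,0],[0.048,0.0125,-0.067,0,-0.0005,0],[0.048,0.0125,-0.067,0,-0.0005,0],[0.048,0.0125,-0.067,0,-0.0005,0],[0.048,0.0125,-0.067,0,-0.0005,0],[0.048,0.0125,-0.067,0,-0.0005,0],[0,0,0,0,0,0],[0,0,0,0,0,0]]}}

```text
time: 5.07
position: [616.7, 171.8, 118.2]
eef_rot: [1.649, 2.115, 0.671]
wrist_force: [1.0, -0.0, -0.8]
width: 0.999
finger_force: 0.0
```

{"name": "move_arm", "arguments": {"increments": [[0,0,0,0,0,0],[0,0,0,0,0,0],[0,0,0,0,0,0],[0,0,0,0,0,0],[0,0,0,0,0,0],[0,0,0,0,0,0],[0,0,0,0,0,0],[0,0,0,0,0,0]], "grip": 1, "newtons": 50}}

```text
time: 5.73
position: [615.1, 171.7, 117.3]
eef_rot: [1.648, 2.115, 0.671]
wrist_force: [-6.6, -1.9, 4.7]
width: 0.204
finger_force: 53.0
```

```bash
python3 -c "
from h import *
R=frame(14,35);zp=-R[:,2]
delta(PC-5*zp,R,1)"
```

```text
per row [ 0.0001 -0.0078 -0.0103] [ 0.0004  0.0019 -0.0006] total mm [ 0.  -1.6 -2.1] deg [ 0.1  0.3 -0.1]
```

{"name": "move_arm", "arguments": {"increments": [[0,0,0.05,0,0,0],[0,0,0.1,0,0,0],[0,0,0.12,0,0,0],[0,0,0.12,0,0,0],[0,0,0.1,0,0,0]]}}

```text
time: 6.15
position: [615.0, 171.7, 216.0]
eef_rot: [1.648, 2.116, 0.671]
wrist_force: [0.7, 0.0, -4.6]
width: 0.196
finger_force: 51.7
```

```bash
cat >> h.py <<'E'
def place(gx,h,off=(-1.55,-3.5)):  # TCP for plate centre at gauge x=gx, height h of lower edge above bed
    R=frame(GY,0);c=GO+gx*R[:,1]+[0,0,15+40+h];return c-off[0]*R[:,0]-off[1]*R[:,2],R
E
python3 -c "
from h import *
p,R=place(-20,70);print(p);delta(p,R,14)"
```

```text
[ 616.79090124 -173.54433585  121.5       ]
per row [ 0.0006 -0.1233 -0.0337] [-0.0014  0.014  -0.0064] total mm [   1.7 -345.2  -94.5] deg [ -3.4  35.2 -16.2]
```

{"name": "move_arm", "arguments": {"increments": [[0.001,-0.123,-0.03,-0.0014,0.014,-0.0064],[0.001,-0.123,-0.03,-0.0014,0.014,-0.0064],[0.001,-0.123,-0.03,-0.0014,0.014,-0.0064],[0.001,-0.123,-0.03,-0.0014,0.014,-0.0064],[0.001,-0.123,-0.03,-0.0014,0.014,-0.0064],[0.001,-0.123,-0.03,-0.0014,0.014,-0.0064],[0.001,-0.123,-0.03,-0.0014,0.014,-0.0064]]}}

```text
time: 6.73
position: [616.3, -1.4, 172.5]
eef_rot: [1.969, 2.171, 0.355]
wrist_force: [1.4, 0.2, -4.5]
width: 0.205
finger_force: 51.4
```

{"name": "move_arm", "arguments": {"increments": [[0,-0.123,-0.035,-0.0014,0.014,-0.0064],[0,-0.123,-0.035,-0.0014,0.014,-0.0064],[0,-0.123,-0.035,-0.0014,0.014,-0.0064],[0,-0.123,-0.035,-0.0014,0.014,-0.0064],[0,-0.123,-0.035,-0.0014,0.014,-0.0064],[0,-0.123,-0.035,-0.0014,0.014,-0.0064],[0,-0.123,-0.035,-0.0014,0.014,-0.0064]]}}

```text
time: 7.32
position: [616.8, -173.5, 123.6]
eef_rot: [-2.269, -2.172, 0.004]
wrist_force: [0.3, 0.7, -4.7]
width: 0.207
finger_force: 51.4
```

{"name": "move_arm", "arguments": {"increments": [[0,0,0,0,0,0],[0,0,0,0,0,0],[0,0,0,0,0,0]]}}

```text
time: 7.57
position: [617.0, -172.1, 123.8]
eef_rot: [2.268, 2.173, -0.0]
wrist_force: [0.1, 0.4, -5.5]
width: 0.207
finger_force: 51.5
```

```bash
python3 -c "
from h import *
p,R=place(-20,70);delta(p,R,1);print(manip.get_state()['wrist_force'])
f=grab('wrist','wF');g=grab('side','sF')
a=f['image'][:,:,::-1];s=g['image'][200:290,265:385,::-1]
cv2.imwrite('pics/F.png',np.vstack([a[:,:],cv2.copyMakeBorder(cv2.resize(s,(266,200),interpolation=2),0,0,0,374,0)]))
np.set_printoptions(precision=1,suppress=True)
for x,y,z in((-230,75,15),(-230,-75,15),(30,75,15),(0,70,37),(0,-70,37),(-75.5,0,29)):print(x,y,proj(f,GO+R@np.array([y,x,-z])))"
```

```text
per row [-0.0008 -0.0071 -0.0114] [ 0.0001  0.     -0.0007] total mm [-0.2 -1.4 -2.3] deg [ 0.   0.  -0.1]
[ 0.05957603  0.43142835 -5.50428678]
-230 75 [ 49.9 103.8]
-230 -75 [ 89.7 276.4]
30 75 [391.4 100.7]
0 70 [353.  108.9]
0 -70 [348.  288.8]
-75.5 0 [250.5 203. ]
```

View pics/F.png

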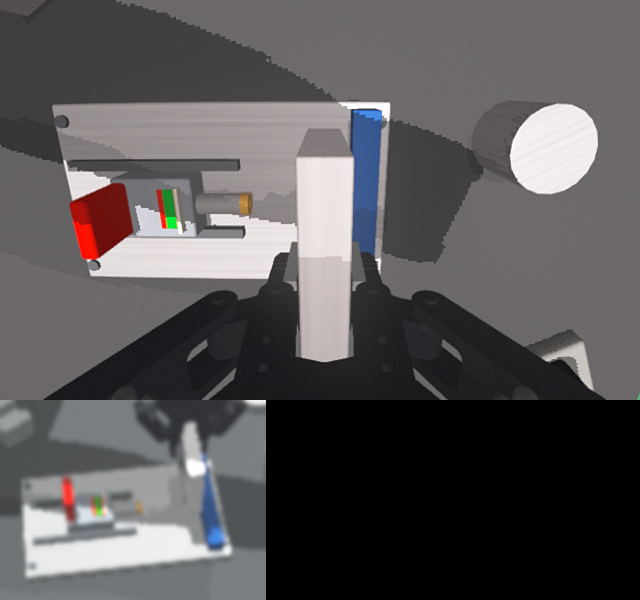

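The image agrees with the gauge frame to 1–2 mm: rail corner (352,109), nose tip (252,204), bed corner (54,104). The held plate is parallel to the rail and clear of the nose, so I'll lower it.

{"name": "move_arm", "arguments": {"increments": [[0.007,-0.004,-0.08,0,0,-0.0007],[0.007,-0.003,-0.08,0,0,0],[0,0,-0.08,0,0,0],[0,0,-0.06,0,0,0],[0,0,-0.03,0,0,0],[0,0,0,0,0,0],[0,0,0,0,0,0]]}}

```text
time: 8.25
position: [620.4, -173.7, 59.1]
eef_rot: [2.269, 2.17, 0.0]
wrist_force: [0.1, 0.7, -5.0]
width: 0.204
finger_force: 51.6
```

{"name": "move_arm", "arguments": {"increments": [[0,0,-0.005,0,0,0],[0,0,-0.005,0,0,0],[0,0,0,0,0,0],[0,0,0,0,0,0]]}}

```text
time: 8.58
position: [620.5, -174.0, 57.1]
eef_rot: [2.269, 2.169, 0.0]
wrist_force: [0.6, -0.3, -5.6]
width: 0.205
finger_force: 51.6
```

```bash
python3 -c "
from h import *
p,R=place(-17,0);delta(p,R,1);print(manip.get_state()['wrist_force'])"
```

```text
per row [-0.0037  0.0018 -0.0281] [ 0.0006  0.0006 -0.0001] total mm [-0.7  0.4 -5.6] deg [ 0.1  0.1 -0. ]
[ 0.60328472 -0.3049146  -5.61420099]
```

{"name": "move_arm", "arguments": {"increments": [[0,0,-0.005,0,0,0],[0,0,-0.005,0,0,0],[0,0,-0.005,0,0,0],[0,0,0,0,0,0],[0,0,0,0,0,0]]}}

```text
time: 9.0
position: [620.2, -173.9, 53.6]
eef_rot: [2.27, 2.17, -0.0]
wrist_force: [0.4, 0.4, -5.5]
width: 0.204
finger_force: 51.6
```

{"name": "move_arm", "arguments": {"increments": [[0,0,-0.004,0,0,0],[0,0,-0.004,0,0,0],[0,0,0,0,0,0],[0,0,0,0,0,0]]}}

```text
time: 9.33
position: [620.3, -173.9, 52.1]
eef_rot: [2.27, 2.169, -0.0]
wrist_force: [-0.9, -0.6, -5.3]
width: 0.202
finger_force: 51.6
```

{"name": "move_arm", "arguments": {"increments": [[0,0,-0.004,0,0,0],[0,0,-0.004,0,0,0],[0,0,0,0,0,0],[0,0,0,0,0,0]]}}

```text
time: 9.67
position: [620.3, -173.9, 50.4]
eef_rot: [2.27, 2.169, -0.0]
wrist_force: [0.3, -1.1, -5.2]
width: 0.204
finger_force: 51.6
```

{"name": "move_arm", "arguments": {"increments": [[0,0,-0.004,0,0,0],[0,0,0,0,0,0],[0,0,0,0,0,0]]}}

```text
time: 9.92
position: [620.4, -174.0, 50.2]
eef_rot: [2.269, 2.169, -0.0]
wrist_force: [-2.9, 1.2, 2.6]
width: 0.201
finger_force: 52.5
```

{"name": "move_arm", "arguments": {"increments": [[0,0,0,0,0,0],[0,0,0,0,0,0],[0,0,0,0,0,0],[0,0,0,0,0,0],[0,0,0,0,0,0]], "grip": 0}}

```text
time: 10.33
position: [620.5, -174.0, 49.8]
eef_rot: [2.269, 2.169, 0.0]
wrist_force: [-0.4, 0.6, 0.8]
width: 0.503
finger_force: 0.0
```

{"name": "move_arm", "arguments": {"increments": [[0,0,0.05,0,0,0],[0,0,0.1,0,0,0],[0,0,0.15,0,0,0],[0,0,0.15,0,0,0],[0,0,0.1,0,0,0]]}}

```text
time: 10.75
position: [621.2, -174.3, 163.4]
eef_rot: [2.268, 2.167, 0.002]
wrist_force: [0.3, -0.4, 0.3]
width: 0.501
finger_force: 0.0
```

```bash
python3 -c "
from h import *
f=grab('wrist','wG');R=frame(GY,0)
p=GO+R@np.array([0,-215,-55]);print(p);print(manip.get_state()['position'])
np.set_printoptions(precision=1,suppress=True)
for x,y in((-26,60),(-8,60),(-26,-60),(-8,-60)):print(x,y,proj(f,GO+R@np.array([y,x,-95])))"
```

```text
[ 421.92132749 -166.24695755   55.        ]
[ 622.82277483 -174.90517991  166.98027536]
-26 60 [306.2 123. ]
-8 60 [334.8 123. ]
-26 -60 [308.9 288.6]
-8 -60 [333.2 288.6]
```

View pics/wG.png

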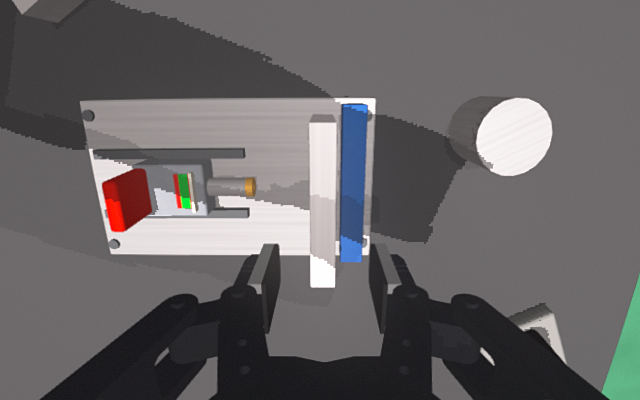

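The plate stands on its own, at u 310–336, v 115–288. It is parallel to the rail with a small gap, and the nose at (252,187) is well short of it. Next I'll shut the gripper and go behind the red paddle at (127,200).

{"name": "move_arm", "arguments": {"increments": [[-0.08,0.005,0,0,0,0],[-0.14,0.006,0,0,0,0],[-0.17,0.007,0,0,0,0],[-0.17,0.007,0,0,0,0],[-0.17,0.007,0,0,0,0],[-0.17,0.007,0,0,0,0],[-0.155,0.006,0,0,0,0],[0,0,0,0,0,0]], "grip": 1}}

```text
time: 11.47
position: [403.9, -163.4, 159.7]
eef_rot: [-2.271, -2.168, 0.003]
wrist_force: [1.0, -0.4, 0.4]
width: 0.001
finger_force: 0.0
```

{"name": "move_arm", "arguments": {"increments": [[0,0,-0.1,0,0,0],[0,0,-0.15,0,0,0],[0,0,-0.15,0,0,0],[0,0,-0.1,0,0,0],[0,0,-0.045,0,0,0],[0,0,0,0,0,0],[0,0,0,0,0,0]]}}

```text
time: 12.05
position: [409.7, -165.2, 51.3]
eef_rot: [2.269, 2.169, -0.0]
wrist_force: [0.1, 0.4, 0.1]
width: 0.0
finger_force: 0.0
```

```bash
cat >> h.py <<'E'
def gpos():
    s=manip.get_state();R=frame(GY,0);d=R.T@(s['position']-GO);print('gauge x,y,z',np.round([d[1],d[0],-d[2]],1),'F',np.round(R.T@s['wrist_force'],1))
E
python3 -c "
from h import *
gpos();grab('wrist','wH')"
```

```text
gauge x,y,z [-227.2    0.5   51.3] F [ 0.4  0.1 -0.1]
```

View pics/wH.png

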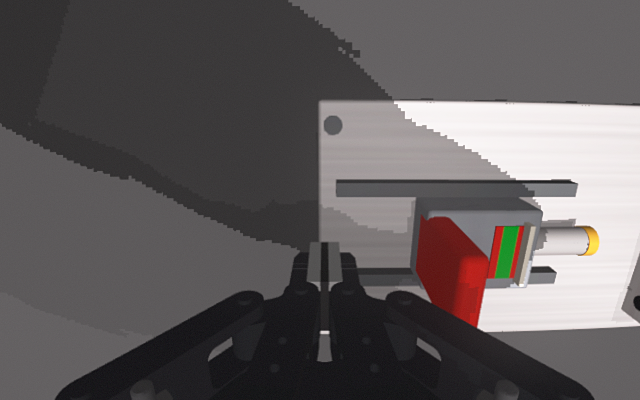

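View H: the shut fingers at (325,270) are behind the red paddle at (450,265). The pointer, at (525,255), is at the nose-out end of the band. I'll raise a few mm, then push along the gauge axis.

{"name": "move_arm", "arguments": {"increments": [[0.04,-0.002,0.04,0,0,0],[0.04,-0.002,0,0,0,0],[0.04,-0.002,0,0,0,0],[0.03,-0.0015,0,0,0,0],[0.03,-0.0015,0,0,0,0],[0,0,0,0,0,0],[0,0,0,0,0,0]]}}

```text
time: 12.68
position: [445.4, -166.6, 58.5]
eef_rot: [2.269, 2.17, -0.001]
wrist_force: [-0.1, -0.0, 0.2]
width: -0.001
finger_force: 0.0
```

{"name": "move_arm", "arguments": {"increments": [[0.02,-0.001,0,0,0,0],[0.02,-0.001,0,0,0,0],[0.02,-0.001,0,0,0,0],[0.02,-0.001,0,0,0,0],[0,0,0,0,0,0],[0,0,0,0,0,0]]}}

```text
time: 13.18
position: [461.5, -167.5, 58.6]
eef_rot: [2.269, 2.17, -0.0]
wrist_force: [-2.2, 1.5, -0.9]
width: 0.003
finger_force: 0.8
```

```bash
python3 -c "
from h import *
gpos()"
```

```text
gauge x,y,z [-175.4    0.5   58.6] F [ 1.4 -2.2  0.9]
```

{"name": "move_arm", "arguments": {"increments": [[0.0225,-0.001,0,0,0,0],[0.0225,-0.001,0,0,0,0],[0.0225,-0.001,0,0,0,0],[0.0225,-0.001,0,0,0,0],[0.0225,-0.001,0,0,0,0],[0.0225,-0.001,0,0,0,0],[0,0,0,0,0,0],[0,0,0,0,0,0]]}}

```text
time: 13.85
position: [488.7, -168.9, 58.7]
eef_rot: [2.269, 2.169, -0.0]
wrist_force: [-1.7, 0.5, -0.6]
width: -0.007
finger_force: 1.3
```

```bash
cat >> h.py <<'E'
def band(tag):
    gpos();f=grab('wrist',tag);im=np.ascontiguousarray(f['image']);h=cv2.cvtColor(im,cv2.COLOR_RGB2HSV)
    def box(lo,hi,name):
        m=cv2.inRange(h,lo,hi);c=[q for q in cv2.findContours(m,0,2)[0] if cv2.contourArea(q)>25]
        print(name,[cv2.boundingRect(q) for q in c][:6])
    box((45,150,60),(75,255,255),'green');box((18,120,120),(32,255,255),'brass');box((0,150,90),(8,255,255),'red');box((100,150,60),(125,255,255),'blue')
    return f
E
python3 -c "
from h import *
band('wI')"
```

```text
gauge x,y,z [-148.2    0.4   58.7] F [ 0.4 -1.7  0.6]
green [(421, 221, 20, 51)]
brass [(512, 223, 15, 27)]
red [(436, 221, 10, 50), (414, 221, 12, 51), (349, 212, 39, 88)]
blue [(582, 113, 58, 26)]
```

View pics/wI.png

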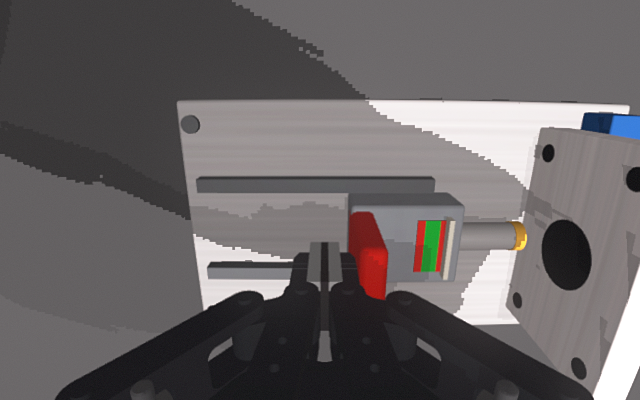

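View I: the paddle at (368,255) moves with the fingers, the brass tip at (520,236) has nearly reached the plate, and the pointer (449,250) is still out, to the right of green (431,247). That was my eleventh view, one over the limit, so I'll use numbers only from here.

Run:
```python
from h import *
f=load('wI');R=frame(GY,0)
g=lambda uv,z:np.round((R.T@(onz(f,uv,z)-GO))[[1,0]],1)
print('brass front',g((526,237),29),'green L/R',g((421,247),42),g((441,247),42),'pointer',g((449,250),44))
im=np.ascontiguousarray(f['image']);
for v in(230,245,260):print(v,[(u,*im[v,u]) for u in range(410,464,3)])
```

```text
brass front [-29.8  -1.4] green L/R [-95.6  -0.8] [-84.8  -0.9] pointer [-81.1  -1.7]
230 [(410, np.uint8(139), np.uint8(136), np.uint8(143)), (413, np.uint8(138), np.uint8(138), np.uint8(141)), (416, np.uint8(129), np.uint8(123), np.uint8(126)), (419, np.uint8(205), np.uint8(38), np.uint8(32)), (422, np.uint8(203), np.uint8(39), np.uint8(36)), (425, np.uint8(102), np.uint8(137), np.uint8(49)), (428, np.uint8(31), np.uint8(162), np.uint8(52)), (431, np.uint8(31), np.uint8(162), np.uint8(49)), (434, np.uint8(33), np.uint8(163), np.uint8(51)), (437, np.uint8(32), np.uint8(165), np.uint8(53)), (440, np.uint8(151), np.uint8(100), np.uint8(47)), (443, np.uint8(194), np.uint8(37), np.uint8(33)), (446, np.uint8(109), np.uint8(105), np.uint8(98)), (449, np.uint8(176), np.uint8(166), np.uint8(153)), (452, np.uint8(211), np.uint8(202), np.uint8(186)), (455, np.uint8(131), np.uint8(131), np.uint8(136)), (458, np.uint8(134), np.uint8(133), np.uint8(137)), (461, np.uint8(122), np.uint8(121), np.uint8(125))]
245 [(410, np.uint8(119), np.uint8(117), np.uint8(120)), (413, np.uint8(120), np.uint8(119
[... 1051 characters left out ...]
t8(58), np.uint8(143), np.uint8(47)), (425, np.uint8(36), np.uint8(138), np.uint8(46)), (428, np.uint8(36), np.uint8(136), np.uint8(46)), (431, np.uint8(31), np.uint8(159), np.uint8(47)), (434, np.uint8(28), np.uint8(162), np.uint8(50)), (437, np.uint8(208), np.uint8(51), np.uint8(39)), (440, np.uint8(204), np.uint8(42), np.uint8(37)), (443, np.uint8(106), np.uint8(102), np.uint8(95)), (446, np.uint8(213), np.uint8(200), np.uint8(186)), (449, np.uint8(199), np.uint8(188), np.uint8(176)), (452, np.uint8(134), np.uint8(133), np.uint8(138)), (455, np.uint8(134), np.uint8(134), np.uint8(138)), (458, np.uint8(157), np.uint8(150), np.uint8(149)), (461, np.uint8(159), np.uint8(153), np.uint8(151))]
```

{"name": "move_arm", "arguments": {"increments": [[0.009,-0.0004,0,0,0,0],[0.009,-0.0004,0,0,0,0],[0.009,-0.0004,0,0,0,0],[0.009,-0.0004,0,0,0,0],[0.009,-0.0004,0,0,0,0],[0.009,-0.0004,0,0,0,0],[0.009,-0.0004,0,0,0,0],[0.009,-0.0004,0,0,0,0]]}}

```text
time: 14.57
position: [502.2, -169.4, 58.7]
eef_rot: [2.27, 2.17, -0.002]
wrist_force: [-8.2, -0.8, 3.1]
width: -0.001
finger_force: 3.7
```

{"name": "move_arm", "arguments": {"increments": [[0,0,0,0,0,0],[0,0,0,0,0,0],[0,0,0,0,0,0]]}}

```text
time: 14.82
position: [502.4, -169.4, 58.7]
eef_rot: [2.27, 2.169, -0.001]
wrist_force: [-5.7, -0.4, 1.6]
width: -0.0
finger_force: 2.9
```

```bash
cat >> h.py <<'E'
def meas(tag):
    f=band(tag);im=np.ascontiguousarray(f['image']).astype(int);R=frame(GY,0)
    h=cv2.cvtColor(f['image'].copy(),cv2.COLOR_RGB2HSV)
    gm=cv2.inRange(h,(45,150,60),(75,255,255));gx=lambda u,v,z:(R.T@(onz(f,(u,v),z)-GO))[1]
    for v in(232,240,248,256):
        r=im[v,390:475];red=(r[:,0]>1.8*r[:,1])&(r[:,0]>120);gr=(r[:,1]>1.8*r[:,0]);wh=(r.min(1)>145)&(r[:,0]-r[:,2]>12)
        print(v,''.join('R' if a else 'G' if b else 'W' if c else '.' for a,b,c in zip(red,gr,wh)))
    bm=cv2.inRange(h,(18,120,120),(32,255,255));ys,xs=np.where(bm)
    if len(xs): print('brass front x',gx(xs.max(),np.median(ys),29))
    return f
E
python3 -c "
from h import *
meas('wJ')"
```

```text
gauge x,y,z [-134.5    0.5   58.7] F [-0.6 -5.6 -1.6]
green [(421, 221, 20, 51)]
brass [(510, 223, 14, 27)]
red [(436, 221, 8, 51), (414, 221, 12, 51), (349, 212, 39, 88)]
blue [(560, 113, 64, 26)]
232 ...........................RRRRRRRRGGGGGGGGGGGGGGGRR....WWWWW........................
240 ..........................RRRRRRRR.GGGGGGGGGGGGG.RRR...WWWWW.........................
248 .........................RRRRRRRR.GGGGGGGGGGGGG.RRR...WWWWW..........................
256 .........................RRRRRRR.GGGGGGGGGGGGG.RR....WWWWW...........................
brass front x -18.047646663057762
```

{"name": "move_arm", "arguments": {"increments": [[0.006,-0.0003,0,0,0,0],[0.006,-0.0003,0,0,0,0],[0.006,-0.0003,0,0,0,0],[0.006,-0.0003,0,0,0,0],[0,0,0,0,0,0],[0,0,0,0,0,0],[0,0,0,0,0,0]]}}

```text
time: 15.45
position: [507.0, -169.6, 58.7]
eef_rot: [2.27, 2.17, -0.002]
wrist_force: [-6.7, -0.6, 2.0]
width: -0.001
finger_force: 3.1
```

```bash
python3 -c "
from h import *
meas('wK')"
```

```text
gauge x,y,z [-129.9    0.5   58.7] F [-0.9 -6.7 -2. ]
green [(421, 221, 20, 51)]
brass [(509, 223, 14, 27)]
red [(414, 221, 12, 51), (350, 212, 38, 88)]
blue [(553, 113, 63, 25)]
232 ...........................RRRRRRRRGGGGGGGGGGGGGG.RR...WWWWW.........................
240 ..........................RRRRRRRR.GGGGGGGGGGGGG.RR...WWWWW..........................
248 ..........................RRRRRRR.GGGGGGGGGGGGG.RR...WWWWW...........................
256 .........................RRRRRRR.GGGGGGGGGGGGGGRR...WWWWW............................
brass front x -14.125943619191817
```

{"name": "move_arm", "arguments": {"increments": [[0.006,-0.0003,0,0,0,0],[0.006,-0.0003,0,0,0,0],[0.006,-0.0003,0,0,0,0],[0.006,-0.0003,0,0,0,0],[0,0,0,0,0,0],[0,0,0,0,0,0],[0,0,0,0,0,0]]}}

```text
time: 16.08
position: [511.2, -169.8, 58.7]
eef_rot: [2.271, 2.17, -0.003]
wrist_force: [-9.2, 0.3, 3.7]
width: -0.001
finger_force: 4.5
```

```bash
python3 -c "
from h import *
meas('wL')"
```

```text
gauge x,y,z [-125.7    0.5   58.7] F [-0.2 -9.2 -3.7]
green [(421, 221, 14, 51)]
brass [(503, 223, 14, 27)]
red [(439, 221, 10, 51), (414, 221, 12, 51), (349, 212, 39, 88)]
blue [(546, 112, 63, 26)]
232 ...........................RRRRRRRRGGGGGGGGGG...WWWWWRRRRR...........................
240 ..........................RRRRRRRR.GGGGGGGGG...WWWWWRRRRR............................
248 .........................RRRRRRRR.GGGGGGGGG...WWWWWRRRR..............................
256 .........................RRRRRRR.GGGGGGGGG...WWWWWRRRR...............................
brass front x -13.625298652093864
```

{"name": "move_arm", "arguments": {"increments": [[0.005,-0.0002,0,0,0,0],[0.005,-0.0002,0,0,0,0],[0.004,-0.0002,0,0,0,0],[0,0,0,0,0,0],[0,0,0,0,0,0],[0,0,0,0,0,0],[0,0,0,0,0,0]]}}

```text
time: 16.72
position: [513.5, -170.0, 58.7]
eef_rot: [2.272, 2.17, -0.004]
wrist_force: [-10.8, -0.7, 5.7]
width: 0.001
finger_force: 5.4
```

Run:
```python
from h import *
f=meas('wM');s=grab('side','sM');R=frame(GY,0)
# plate upper face check in side view: corners expected if flat on the rail & upright
np.set_printoptions(precision=1,suppress=True)
```

```text
gauge x,y,z [-123.3    0.4   58.7] F [ -1.1 -10.7  -5.7]
green [(421, 221, 10, 51)]
brass [(499, 223, 14, 27)]
red [(436, 221, 13, 51), (414, 221, 12, 51), (350, 212, 38, 88)]
blue [(542, 112, 63, 26)]
232 ...........................RRRRRRRRGGGGG...WWWWW.GRRRRRRRR...........................
240 ..........................RRRRRRRR.GGGG....WWWW.G.RRRRRRR............................
248 ..........................RRRRRRR.GGGG....WWWW.G.RRRRRRR.............................
256 .........................RRRRRRR.GGGG....WWWW.G.RRRRRR...............................
brass front x -13.743549628522683
```

{"name": "move_arm", "arguments": {"increments": [[0.0015,0,0,0,0,0],[0,0,0,0,0,0],[0,0,0,0,0,0],[0,0,0,0,0,0]]}}

```text
time: 17.15
position: [513.8, -169.9, 58.7]
eef_rot: [-2.271, -2.17, 0.004]
wrist_force: [-11.1, -0.7, 6.2]
width: 0.002
finger_force: 5.6
```

Run:
```python
from h import *
f=meas('wN');R=frame(GY,0)
def run(tag,px):
    f=load(tag);g=cv2.cvtColor(f['image'].copy(),cv2.COLOR_RGB2GRAY);m=(g<40).astype(np.uint8);m[:,:480]=0;m[330:]=0
    for c in cv2.findContours(m,0,2)[0]:
        if cv2.contourArea(c)<30: continue
        M=cv2.moments(c);uv=(M['m10']/M['m00'],M['m01']/M['m00']);o,d=ray(f,uv);o=R.T@(o-GO);d=R.T@d
        P=o+d*(px-o[1])/d[1];print(tag,np.round(uv),int(cv2.contourArea(c)),'y,z',np.round([P[0],-P[2]],1))
run('wI',-25);run('wN',-14);run('wN',-18)
```

```text
gauge x,y,z [-123.1    0.5   58.7] F [ -1.2 -11.   -6.2]
green [(421, 221, 9, 51)]
brass [(499, 223, 13, 27)]
red [(436, 221, 13, 51), (414, 221, 12, 51), (349, 212, 39, 88)]
blue [(542, 112, 62, 26)]
232 ...........................RRRRRRRRGGGGG...WWWWWGGRRRRRRRR...........................
240 ..........................RRRRRRRR.GGGG...WWWWWGG.RRRRRRR............................
248 .........................RRRRRRRR.GGGG...WWWWWGG.RRRRRR..............................
256 .........................RRRRRRRRGGGG....WWWWGG.RRRRRR...............................
brass front x -14.123280295281448
wI [566. 254.] 2563 y,z [ 1.2 56. ]
wI [634. 179.] 237 y,z [47.3 81.2]
wI [548. 153.] 129 y,z [47.6 26.5]
wI [601. 125.] 53 y,z [66.3 58.8]
wN [532. 255.] 2266 y,z [-1.8 50.2]
wN [595. 179.] 346 y,z [46.5 77.8]
wN [516. 153.] 108 y,z [46.3 19.1]
wN [532. 255.] 2266 y,z [ 1.2 55.8]
wN [595. 179.] 346 y,z [47.7 82.4]
wN [516. 153.] 108 y,z [47.5 25.9]
```

The numbers agree. With the plate's face taken at x = -18 mm, its centre is at y +1 mm and z 56 mm, so it is upright and flat on the rail. The pointer is centred in the green band and the push is 11 N.

```bash
python3 -c "
from plant import manip
print(manip.hand_in())"
```

```text
the job is handed in; nothing more can be done
None
```

The job is handed in at about 17 s with no verdict returned: the plate stands flat against the rail about 1 mm off the middle, and the shut fingers hold the handle with the nose about 8 mm in; I viewed 11 pictures, one over the limit of 10.

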